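Set the stock board's swing tags to match the bins

ROBOT

A 6-joint arm with a two-finger parallel gripper is mounted at the origin on a cart in front of the work surface, level with it; the furniture and walls round the work are solid. World frame = base frame: x ahead of the robot, y to its left, z up, the work surface at z = 0. Lengths are in mm, angles in rad, forces in N, time in s.
With the tool pointing down it reaches from about 350 to 975 mm from the base axis. Payload 7.1 kg.
Tool frame: the origin (TCP) lies on the mounting face of the last link; the fingertips stand 182 mm ahead of it and the grasp point (between the pads) lies 163 mm ahead of it (ctrl.tip_reach is the distance from the TCP to the fingertips, in mm); z points along the fingers, y is the direction in which the jaws open and shut (so a half turn about z gives the same grasp; the last joint's range is limited). The gripper opens to 88 mm and grips with 3 to 60 N. Pads are 20 mm wide; open, the fingers measure 115 mm over their backs; the gripper's body (75 mm by 178 mm) begins 61 mm behind the grasp point.
Start: joints at [1.134, 0.423, 1.63, -0, 1.089, -0.019], TCP at [253.562, 571.238, 404.675] pointing down, gripper open.
Joint ranges: [-3, 3], [-0.9, 2.11], [0.09, 2.58], [-1.31, 4.45], [0.11, 2.69], [-2.54, 2.54]. Speed limits (rad/s): [2.39, 2.39, 3.01, 3.14, 3.14, 3.14].

INTERFACE

Orientations are given as a rotation vector (axis times angle).
In Python, from workcell import ctrl gives the robot as it stands.
- The arm moves only by the tool jog_arm, never from a script. Its argument "steps" is a list that holds one entry, the list of rows, each a list of 7 numbers: the shift along the tool's x, y, z in m, then the turn, a rotation vector about the tool's x, y, z in degrees, then the gripper's target within -1 to 1 (shut at 1, half-way at 0, fully open at -1). A call has 1 to 20 rows; each row shifts and turns the commanded pose from where the row before left it, along the tool's axes as they then stand; what a row does not reach is not made up. A row lasts 1/12 s, in which the tool goes at most 41.7 mm and 7.16 degrees, less where a joint would pass 70% of its speed; a pose out of reach is approached as far as the arm can. A call is refused whole if a number of a shift passes 0.0417 or a number of a turn 7.16, either way. A call with a gripper value outside its range is refused whole. The fingers move at their own pace and stop on an object; the grip force is fixed at half the most. Time passes only in rows, so rows that do not move let the fingers close. It gives the time, the measured TCP pose, the force and the opening at its end, in the units of the state.
- ctrl.get_obs(): the state, without advancing time (a new reading comes with each control period).
- ctrl.get_image(name): name is "side" or "top"; returns the picture (400x640x3 uint8, red, green, blue); there is no depth.
- ctrl.camera_info(name): a dict with "fx", "fy", "cx", "cy" (pixels), "origin" and "attitude" of the camera in the world. Camera axes: x right, y down, z forward; pixel columns grow to the right and rows downward; lengths in mm; the calibration is good to about 2 mm. A picture is of the moment at which its call begins. camera_info takes no time and is no camera call.
- ctrl.close_job(): hands the job in, once; it reports no verdict.
Trained networks look in the newest picture that a camera, given by its name, has taken for a name from the list of things; names that differ only in an ending like _2 or _b are one class to them, and where a whole thing is asked for, a point or a joint stands for the part that bears it (a point fixed in the world has none). Each returns a list of dicts, best first, with "p" (0 to 1); they miss things now and then, are a little off and sometimes report something else, mostly with a low value. They report only what shows in the picture. A call takes as long as a camera call. They do not tell look-alikes from the thing itself.
- ctrl.look_for(thing, camera): "bbox" ([left, top, right, bottom] in pixels, round what is visible of it).
- ctrl.trace(thing, camera): "pixels" (400x640 bool, what is visible of it) and "bbox" ([left, top, right, bottom] in pixels, round what is visible of it).
- ctrl.landmark_of(thing, camera): "uv" ([column, row] in pixels: a listed point, or the origin of a listed thing).
The state is a dict: "t": time; "qpos": joint angles; "qvel": joint speeds; "joint_torque": joint torques, N m; "ee_pos": TCP position; "orientation": TCP orientation; "ft_force": force on the tool from outside, world axes, zero at the start; "moment": the same for the moment, N m; "width": finger opening in mm.
Only numpy, scipy, OpenCV 4.12 (cv2) and the standard library are available. Lean on these libraries where they do the work, as an engineer would, in place of code of your own. Each camera call takes 0.05 s, during which the arm holds its last target.

TASK

Set the four hinged tags on the stock board to match the bins in front of them: push them round with the fingertips so that every bin with a metal disc in it has its tag's ringed face turned to the robot, and every empty bin has its tag's plain face turned to the robot. Swing each tag fully over to its side, not part-way. Leave the discs in their bins, do not lift or shift them, and do not disturb the things lying round the board.

Things in the scene. Friction and masses are not known exactly. Their poses are not given: they have to be found in the camera images.
- board: Stock board: fixed grey base plate 160 mm deep (its x) by 460 mm wide (its y), 10 mm thick; origin at the centre of its underside, x pointing away from the robot, y to the robot's left. Four identical swing tags stand 115 mm apart along its far edge (its x = +50 mm), each with its own bin 85 mm in front of it, nearer the robot. Which lettered tag or bin stands at which place varies.
- bin_a: Fixed grey open box 70 x 84 x 22 mm, floor 3 mm thick, walls 3 mm; origin at the centre of its underside. It belongs to the tag straight behind it (85 mm along the board's +x). Two of the four bins hold one metal disc each, two are empty.
- bin_b: Fixed grey open box 70 x 84 x 22 mm, floor 3 mm thick, walls 3 mm; origin at the centre of its underside. It belongs to the tag straight behind it (85 mm along the board's +x). Two of the four bins hold one metal disc each, two are empty.
- bin_c: Fixed grey open box 70 x 84 x 22 mm, floor 3 mm thick, walls 3 mm; origin at the centre of its underside. It belongs to the tag straight behind it (85 mm along the board's +x). Two of the four bins hold one metal disc each, two are empty.
- bin_d: Fixed grey open box 70 x 84 x 22 mm, floor 3 mm thick, walls 3 mm; origin at the centre of its underside. It belongs to the tag straight behind it (85 mm along the board's +x). Two of the four bins hold one metal disc each, two are empty.
- tag_a_hinge (a point): Point on the upright hinge axis of tag a, at the middle height of its plate, 79.5 mm above the bench. The axis is a 15 mm thick barrel on a post whose top is 108 mm above the bench.
- tag_a_plate (a point): Centre of the plate of tag a: an upright aluminium plate 4 mm thick and 45 mm tall (57 to 102 mm above the bench) that reaches from the barrel to 48 mm from the axis, hinged along its upright edge like a page; this point lies 27 mm from the axis. One face carries a dark raised ring 29 mm across, the other is plain.
- tag_a (a joint): Hinge angle of this tag, rad. 0: plate points along the board's +y (left of its post), plain face to the robot; pi/2: it points at the robot; pi: it points along the board's -y (right of its post), ringed face to the robot. It swings only round the robot's side of the post, between stops at 0 and pi; light friction (0.02 N m) holds it wherever it is left.
- tag_b_hinge (a point): Point on the upright hinge axis of tag b, at the middle height of its plate, 79.5 mm above the bench. The axis is a 15 mm thick barrel on a post whose top is 108 mm above the bench.
- tag_b_plate (a point): Centre of the plate of tag b: an upright aluminium plate 4 mm thick and 45 mm tall (57 to 102 mm above the bench) that reaches from the barrel to 48 mm from the axis, hinged along its upright edge like a page; this point lies 27 mm from the axis. One face carries a dark raised ring 29 mm across, the other is plain.
- tag_b (a joint): Hinge angle of this tag, rad. 0: plate points along the board's +y (left of its post), plain face to the robot; pi/2: it points at the robot; pi: it points along the board's -y (right of its post), ringed face to the robot. It swings only round the robot's side of the post, between stops at 0 and pi; light friction (0.02 N m) holds it wherever it is left.
- tag_c_hinge (a point): Point on the upright hinge axis of tag c, at the middle height of its plate, 79.5 mm above the bench. The axis is a 15 mm thick barrel on a post whose top is 108 mm above the bench.
- tag_c_plate (a point): Centre of the plate of tag c: an upright aluminium plate 4 mm thick and 45 mm tall (57 to 102 mm above the bench) that reaches from the barrel to 48 mm from the axis, hinged along its upright edge like a page; this point lies 27 mm from the axis. One face carries a dark raised ring 29 mm across, the other is plain.
- tag_c (a joint): Hinge angle of this tag, rad. 0: plate points along the board's +y (left of its post), plain face to the robot; pi/2: it points at the robot; pi: it points along the board's -y (right of its post), ringed face to the robot. It swings only round the robot's side of the post, between stops at 0 and pi; light friction (0.02 N m) holds it wherever it is left.
- tag_d_hinge (a point): Point on the upright hinge axis of tag d, at the middle height of its plate, 79.5 mm above the bench. The axis is a 15 mm thick barrel on a post whose top is 108 mm above the bench.
- tag_d_plate (a point): Centre of the plate of tag d: an upright aluminium plate 4 mm thick and 45 mm tall (57 to 102 mm above the bench) that reaches from the barrel to 48 mm from the axis, hinged along its upright edge like a page; this point lies 27 mm from the axis. One face carries a dark raised ring 29 mm across, the other is plain.
- tag_d (a joint): Hinge angle of this tag, rad. 0: plate points along the board's +y (left of its post), plain face to the robot; pi/2: it points at the robot; pi: it points along the board's -y (right of its post), ringed face to the robot. It swings only round the robot's side of the post, between stops at 0 and pi; light friction (0.02 N m) holds it wherever it is left.
- disc_1_center (a point): Centre of metal disc 1: grey, 37 mm across, 32 mm tall, standing loose in one of the bins on a floor 13 mm above the bench (top at most 45 mm above the bench, below the tags' plates).
- disc_2_center (a point): Centre of metal disc 2: grey, 38 mm across, 26 mm tall, standing loose in one of the bins on a floor 13 mm above the bench (top at most 45 mm above the bench, below the tags' plates).
- sample_jar: White screw-cap tube, 36 mm across, 69 mm tall, standing loose behind the board; a bystander; origin at the centre of its underside.
- screwdriver: Screwdriver with a red handle, 165 mm long, 21 mm high, lying loose behind the board; a bystander; origin at the centre of its underside.
- marker: White marker with a black cap, 130 mm long, 16 mm thick, lying loose behind the board's right end; a bystander; origin at the centre of its underside.
- stand_key: Dark flat key with a small white knob, 34 x 78 x 18 mm, lying loose to the left of the board; a bystander; origin at the centre of its underside.
There are look-alikes about, which are no part of the job. Leave any brown or orange look-alike of the part that bears disc_1_center alone.

How it is judged (in metres and radians):
At the end, for the whole second after the job is handed in: Every tag whose bin holds a disc is within 0.35 rad (20 degrees) of its ringed-face stop, every tag whose bin is empty is within 0.35 rad of its plain-face stop, all tags at rest; the discs stand within 30 mm of where they stood ((((horizontal distance between tag_a_hinge and disc_1_center below 0.115 m or horizontal distance between tag_a_hinge and disc_2_center below 0.115 m) and value of joint tag_a above 2.79159 rad) or (not (horizontal distance between tag_a_hinge and disc_1_center below 0.115 m or horizontal distance between tag_a_hinge and disc_2_center below 0.115 m) and value of joint tag_a below 0.35 rad)) and velocity of joint tag_a between -0.1 and 0.1 rad/s and (((horizontal distance between tag_b_hinge and disc_1_center below 0.115 m or horizontal distance between tag_b_hinge and disc_2_center below 0.115 m) and value of joint tag_b above 2.79159 rad) or (not (horizontal distance between tag_b_hinge and disc_1_center below 0.115 m or horizontal distance between tag_b_hinge and disc_2_center below 0.115 m) and value of joint tag_b below 0.35 rad)) and velocity of joint tag_b between -0.1 and 0.1 rad/s and (((horizontal distance between tag_c_hinge and disc_1_center below 0.115 m or horizontal distance between tag_c_hinge and disc_2_center below 0.115 m) and value of joint tag_c above 2.79159 rad) or (not (horizontal distance between tag_c_hinge and disc_1_center below 0.115 m or horizontal distance between tag_c_hinge and disc_2_center below 0.115 m) and value of joint tag_c below 0.35 rad)) and velocity of joint tag_c between -0.1 and 0.1 rad/s and (((horizontal distance between tag_d_hinge and disc_1_center below 0.115 m or horizontal distance between tag_d_hinge and disc_2_center below 0.115 m) and value of joint tag_d above 2.79159 rad) or (not (horizontal distance between tag_d_hinge and disc_1_center below 0.115 m or horizontal distance between tag_d_hinge and disc_2_center below 0.115 m) and value of joint tag_d below 0.35 rad)) and velocity of joint tag_d between -0.1 and 0.1 rad/s and distance of each of disc_1_center, disc_2_center from where it was at the start of the episode below 0.03 m); the robot touches nothing.
It fails at once if metal disc 1 is lifted (more than 12 mm) or shifted more than 30 mm (height (world z) of disc_1_center above 0.041 m or distance of disc_1_center from where it was at the start of the episode above 0.03 m).
It fails at once if metal disc 2 is lifted (more than 12 mm) or shifted more than 30 mm (height (world z) of disc_2_center above 0.038 m or distance of disc_2_center from where it was at the start of the episode above 0.03 m).
It fails at once if a thing lying round the board is disturbed (moved more than 30 mm) (distance of any of sample_jar, screwdriver, marker, stand_key from where it was at the start of the episode above 0.03 m).
It also fails if it takes over 72 s, if anything falls off the work surface, if the arm or the gripper's body presses on something with over 40 N, if the wrist force passes 120 N, or if a joint passes its speed limit or range.

## Working session

There is one attempt and no reset: what is moved stays moved. The work goes in short steps, Python scripts to look and compute and a tool call to move; the robot and the scene stay as the last step left them, time stands still between calls to the robot, and variables do not carry over. Pictures are saved under pics/ and viewed, and the job is handed in when it is done.

Besides the shell and the picture viewer there is one more tool, called after "Call:" by a JSON object that holds its "name" and its "arguments", one argument or row to a line. jog_arm: Moves the arm, as the interface text tells. Its arguments: {"type":"object","properties":{"steps":{"type":"array"}},"required":["steps"]}

```bash
mkdir -p pics; ls; python3 - <<'E'
from workcell import ctrl
import cv2
for n in ("side","top"):
    im=ctrl.get_image(n); cv2.imwrite(f"pics/{n}0.png",im[:,:,::-1]); print(n,ctrl.camera_info(n))
print(ctrl.get_obs())
E
```

```text
pics
side {'fx': 412.98322492062255, 'fy': 412.98322492062255, 'cx': 320.67668145238224, 'cy': 203.27283917591623, 'origin': array([ 275.96958224, -775.31299078,  527.15499324]), 'attitude': array([-2.02622418,  0.33272529, -0.16787323])}
top {'fx': 416.50570399793304, 'fy': 416.50570399793304, 'cx': 319.0775134313971, 'cy': 200.71351260579777, 'origin': array([ 488.8480614 ,   49.20058095, 1299.90937902]), 'attitude': array([-2.21623211,  2.19633193, -0.05763716])}
{'t': 0.1, 'qpos': array([ 1.13400120e+00,  4.23763628e-01,  1.63062240e+00, -2.71943101e-05,
        1.08860349e+00, -1.89720529e-02]), 'qvel': array([ 0.00177933, -0.00186579, -0.00219106, -0.00060221, -0.00058916,
        0.00048703]), 'joint_torque': array([ 8.18676417e-04, -5.45618749e+01, -2.74328148e+01,  6.45479118e-02,
        1.87764812e-02, -4.53416112e-05]), 'ee_pos': array([253.46119979, 571.01578238, 403.97628352]), 'orientation': array([-6.51471178e-01, -3.07300338e+00,  2.14580701e-03]), 'ft_force': array([ 0.19331533, -0.49345969,  0.14395859]), 'moment': array([ 0.02763671, -0.02412936,  0.01824919]), 'width': 87.59174861649095}
```

View pics/side0.png

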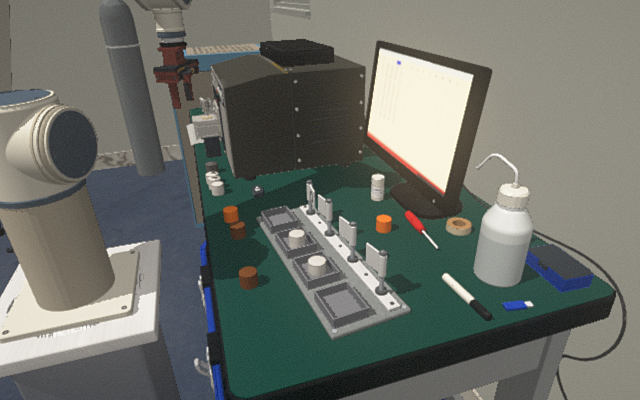

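View pics/top0.png

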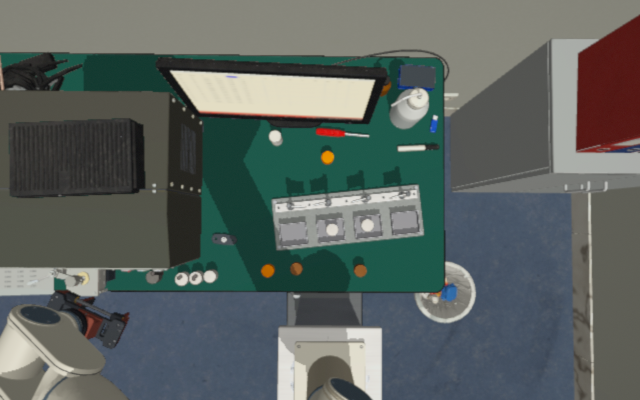

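The side view shows pale discs in the two middle bins, at (297,238) and (317,265), and the end bins are empty. The top view agrees: discs at (332,230) and (367,226). Orange and brown look-alikes lie outside the board, at (268,271), (296,269), (360,271) and (328,157) in the top view. Next I'll locate the hinges and plates.

```bash
cat > h.py <<'E'
import numpy as np,cv2
from scipy.spatial.transform import Rotation as R
from workcell import ctrl
def onz(n,uv,z):
    c=ctrl.camera_info(n); d=R.from_rotvec(c['attitude']).as_matrix()@np.array([(uv[0]-c['cx'])/c['fx'],(uv[1]-c['cy'])/c['fy'],1])
    return c['origin']+d*(z-c['origin'][2])/d[2]
def proj(n,p):
    c=ctrl.camera_info(n); q=R.from_rotvec(c['attitude']).as_matrix().T@(np.array(p)-c['origin'])
    return np.array([c['fx']*q[0]/q[2]+c['cx'],c['fy']*q[1]/q[2]+c['cy']])
E
python3 - <<'E'
from h import *
for n in ("side","top"):
  ctrl.get_image(n)
  for th,z in (("board",0),("bin_a",10),("tag_a_hinge",79.5),("tag_a_plate",79.5),("disc_1_center",28),("sample_jar",0),("screwdriver",0),("marker",0),("stand_key",0)):
    for r in ctrl.landmark_of(th,n)[:7]:
        print(n,th,round(r['p'],2),np.round(r['uv'],1),np.round(onz(n,r['uv'],z)[:2],1))
for n,b in (("side",(250,170,420,340)),("top",(260,160,440,260))):
    im=ctrl.get_image(n)[b[1]:b[3],b[0]:b[2]]
    cv2.imwrite(f"pics/{n}1.png",cv2.resize(im,None,fx=3.5 if n=='side' else 4.4,fy=3.5 if n=='side' else 4.4,interpolation=cv2.INTER_CUBIC)[:,:,::-1])
E
```

```text
side board 0.73 [322.5 258.2] [497.5 -55.5]
side bin_a 0.96 [316.8 273.5] [ 465.5 -116.7]
side bin_a 0.79 [299.4 244.3] [460.5   1.1]
side bin_a 0.74 [279.7 225.2] [437.1 101.4]
side bin_a 0.67 [338.6 307.6] [ 472.7 -227.4]
side tag_a_hinge 0.6 [306.8 194.6] [511.3 106.1]
side tag_a_hinge 0.28 [280.9 224.2] [418.8 -13.2]
side tag_a_plate 0.48 [338.8 312.3] [ 442.9 -311.2]
side tag_a_plate 0.47 [308.5 195.6] [513.7  99.2]
side disc_1_center 0.81 [249.1 277.1] [ 330.  -105.8]
side disc_1_center 0.75 [298.9 239.4] [458.3  -6.1]
side disc_1_center 0.61 [229.7 217.3] [322.5 152.2]
side disc_1_center 0.59 [383.3 222. ] [ 6.693e+02 -5.000e-01]
side sample_jar 0.89 [379.3 193.9] [750.2 193.1]
side sample_jar 0.17 [323.6 204.7] [579.  185.6]
side marker 0.72 [466.4 298.1] [ 714.  -272.5]
side marker 0.53 [329.2 211.2] [581.4 144.8]
side stand_key 0.7 [258.1 192.5] [422.3 326.8]
top board 0.61 [345.9 219.7] [483.6 -49.6]
top bin_a 0.97 [401.1 225.8] [ 466.2 -220.1]
top bin_a 0.92 [368.8 228.2] [ 457.9 -119.9]
top bin_a 0.64 [290.5 233.2] [440.5 122.1]
top bin_a 0.56 [328.4 228.4] [456.3   5.2]
top tag_a_hinge 0.52 [289. 204.] [528.4 123.6]
top tag_a_plate 0.47 [297.8 205.5] [524.2  97.8]
top tag_a_plate 0.27 [290.9 231.5] [448.1 117.1]
top tag_a_plate 0.16 [366.5 228.9] [ 457.5 -104.1]
top disc_1_center 0.64 [416.6 148.9] [ 703.5 -264. ]
top disc_1_center 0.57 [332.8 226. ] [464.1  -7.6]
top disc_1_center 0.52 [296.6 266.5] [340.5 101.4]
top disc_1_center 0.47 [324.5 158. ] [672.3  19.5]
top disc_1_center 0.45 [268.7 271.5] [324.8 185.8]
top disc_1_center 0.42 [357.9 266.8] [341.  -84.8]
top sample_jar 0.53 [274.6 138.4] [736.6 176. ]
top screwdriver 0.8 [339.  133.7] [753.7 -26.2]
top screwdriver 0.55 [418.8 149.9] [ 705.1 -277.9]
top marker 0.7 [415.8 149.8] [ 705.3 -268.4]
top stand_key 0.58 [225.9 241.1] [414.  322.7]
```

View pics/side1.png

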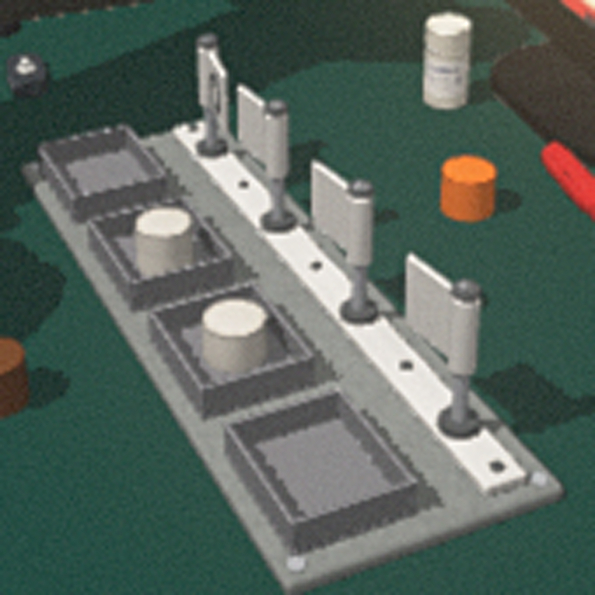

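View pics/top1.png

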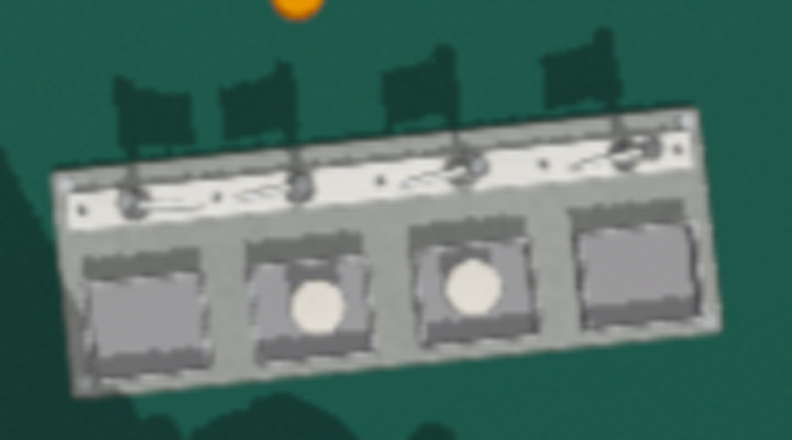

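```bash
python3 - <<'E'
from h import *
from scipy.optimize import least_squares
S=np.array([(208,42),(275,107),(362,187),(467,290)])/3.5+[250,170]
T=np.array([(132,203),(300,187),(468,166),(640,148)])/4.4+[260,160]
for n,P in(("side",S),("top",T)):
    for p in P: print(n,np.round(onz(n,p,108),1))
# also board corners, top z=10, top view: crop px
C=np.array([(52,172),(698,108),(722,330),(72,398)])/4.4+[260,160]
Cs=np.array([(25,168),(560,492),(290,590)])/3.5+[250,170]
L=[(80,230),(80,-230),(-80,-230),(-80,230)]
Ls=[(-80,230),(80,-230),(-80,-230)]
W=lambda v,l,z: np.array([v[0]+np.cos(v[2])*l[0]-np.sin(v[2])*l[1], v[1]+np.sin(v[2])*l[0]+np.cos(v[2])*l[1], z])
hy=[172.5,57.5,-57.5,-172.5]
def f(v):
    r=[]
    for i in range(4):
        r.append(proj("side",W(v,(50,hy[i]),108))-S[i])
    for i in range(4): r.append(proj("top",W(v,L[i],10))-C[i])
    for i in range(3): r.append(proj("side",W(v,Ls[i],10))-Cs[i])
    return np.concatenate(r)
s=least_squares(f,[480,-50,-0.1],x_scale=[1,1,.01],loss='soft_l1'); print(s.x,np.round(s.fun,1))
v=s.x
for i in range(4): print("hinge",i+1,np.round(W(v,(50,hy[i]),0),1),"top px 108",proj("top",W(v,(50,hy[i]),108)), "measured",T[i])
# overlay: plates at tip angles
out=ctrl.get_image("side").copy(); big=cv2.resize(out[170:330,250:420],None,fx=4.5,fy=3.6*1.25,interpolation=cv2.INTER_CUBIC)
for i in range(4):
    a=[np.pi,0,0,0][i]
    q=[]
    for r,z in((8,57),(48,57),(48,102),(8,102)):
        q.append((proj("side",W(v,(50-r*np.sin(a),hy[i]+r*np.cos(a)),z))-[250,170])*4.5)
    cv2.polylines(big,[np.int32(q)],True,(255,0,0),1)
cv2.imwrite("pics/ov1.png",big[:,:,::-1])
t=ctrl.get_image("top")[185:225,270:430]; t=cv2.resize(t,None,fx=5,fy=5,interpolation=cv2.INTER_CUBIC)
for i in range(4):
    a=[np.pi,0,0,0][i]
    q=[(proj("top",W(v,(50-r*np.sin(a),hy[i]+r*np.cos(a)),102))-[270,185])*5 for r in(0,48)]
    cv2.polylines(t,[np.int32(q)],True,(255,0,0),1)
cv2.imwrite("pics/ov2.png",t[:,:,::-1])
E
```

```text
side [521.8 115.  108. ]
side [533.5   3.7 108. ]
side [ 547.8 -109.3  108. ]
side [ 559.2 -224.1  108. ]
top [521.4 118.9 108. ]
top [532.8   9.7 108. ]
top [547.5 -99.7 108. ]
top [ 560.3 -212.1  108. ]
[ 4.91546727e+02 -5.69140357e+01  1.06823603e-01] [-0.1 -0.8  0.4 -0.5 -0.3 -0.1 -0.  -0.3  0.3 -0.4  0.7 -0.2  0.8  0.6
  0.6 -0.1 -1.6 -0.9  2.2 -0.7 -1.  -0.2]
hinge 1 [522.9 119.9   0. ] top px 108 [289.64947451 205.60935361] measured [290.         206.13636364]
hinge 2 [535.1   5.6   0. ] top px 108 [329.63993685 201.69494529] measured [328.18181818 202.5       ]
hinge 3 [ 547.4 -108.8    0. ] top px 108 [369.51132877 197.79219199] measured [366.36363636 197.72727273]
hinge 4 [ 559.7 -223.1    0. ] top px 108 [409.26418128 193.90104176] measured [405.45454545 193.63636364]
```

View pics/ov1.png

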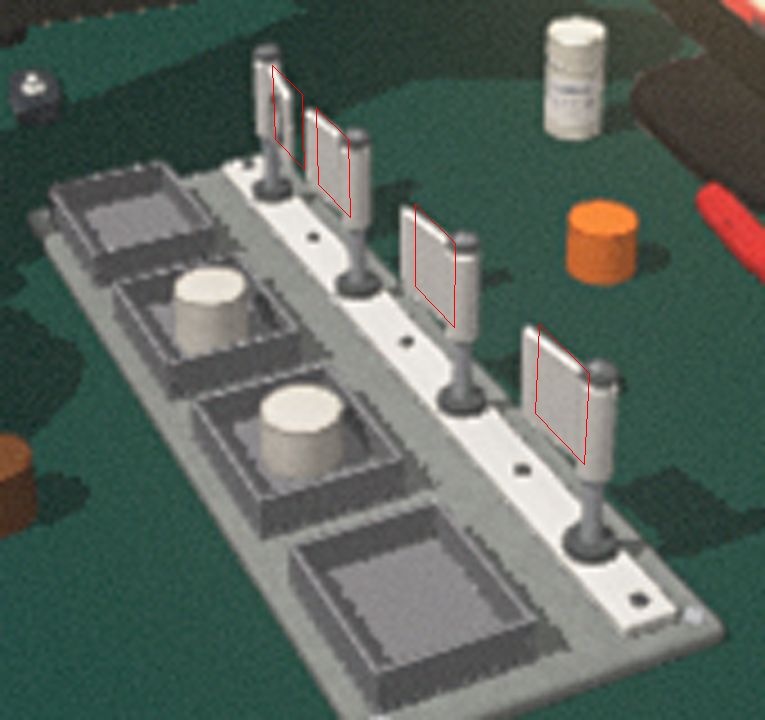

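View pics/ov2.png

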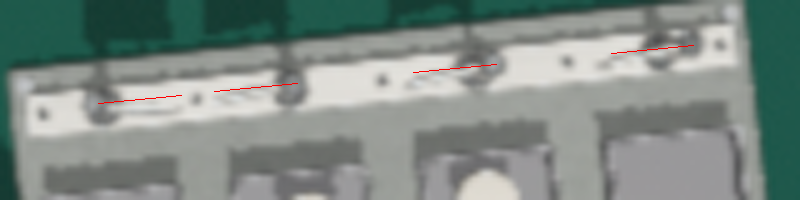

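```bash
python3 - <<'E'
from h import *
v=[491.5,-56.9,.1068]
W=lambda v,l,z: np.array([v[0]+np.cos(v[2])*l[0]-np.sin(v[2])*l[1], v[1]+np.sin(v[2])*l[0]+np.cos(v[2])*l[1], z])
hy=[172.5,57.5,-57.5,-172.5]
E=np.array([(293,87),(306,108),(402,207),(524,328)])/4.5+[250,170]
for i in range(4):
    p=onz("side",E[i],102)-W(v,(50,hy[i]),102); c,s=np.cos(v[2]),np.sin(v[2]); b=(c*p[0]+s*p[1],-s*p[0]+c*p[1]); print(i+1,np.round(b,1),np.arctan2(-b[0],b[1]),np.hypot(*b))
    for a in ([0,.2,.4,.6] if i else [2.5,2.7,2.9,3.14]): print(a,(proj("side",W(v,(50-48*np.sin(a),hy[i]+48*np.cos(a)),102))-[250,170])*4.5)
t=ctrl.get_image("top")[185:220,275:355]; cv2.imwrite("pics/t2.png",cv2.resize(t,None,fx=10,fy=10,interpolation=cv2.INTER_CUBIC)[:,:,::-1])
t=ctrl.get_image("top")[180:215,350:430]; cv2.imwrite("pics/t3.png",cv2.resize(t,None,fx=10,fy=10,interpolation=cv2.INTER_CUBIC)[:,:,::-1])
t=ctrl.get_image("side")[175:275,295:395]; cv2.imwrite("pics/t4.png",cv2.resize(t,None,fx=6,fy=6,interpolation=cv2.INTER_CUBIC)[:,:,::-1])
E
```

```text
1 [ -0.8 -37.9] 3.1202683433725475 37.90724372139725
2.5 [244.70127521  97.74209068]
2.7 [262.69421728  98.32388645]
2.9 [280.88321569  97.31895668]
3.14 [301.8197948   94.09118515]
2 [-4.8 50.7] 0.09373515938930843 50.955266545612425
0 [316.51718606 108.24494041]
0.2 [300.40657997 112.6415844 ]
0.4 [286.26160732 118.37858116]
0.6 [274.6279832  125.27134231]
3 [-6.7 49. ] 0.13519240755608836 49.47149873142419
0 [415.73552431 204.85853781]
0.2 [398.35176441 210.18919614]
0.4 [383.29241216 217.17487705]
0.6 [371.14075287 225.59715163]
4 [-6.8 48.6] 0.13881384327869467 49.06741331736198
0 [538.91006282 324.79942255]
0.2 [520.07150529 331.41486019]
0.4 [504.04484669 340.12442146]
0.6 [491.45584382 350.66566758]
```

View pics/t2.png

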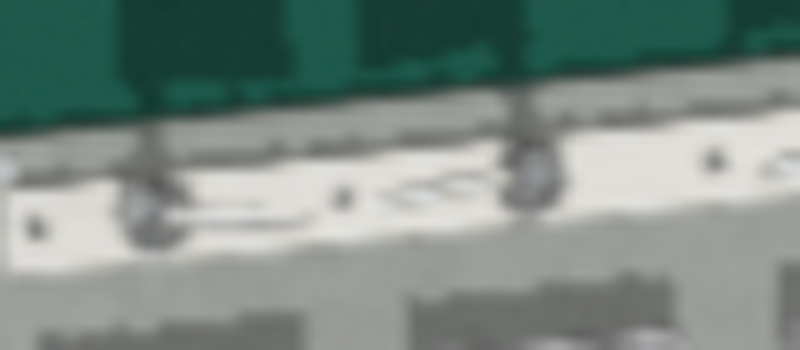

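View pics/t3.png

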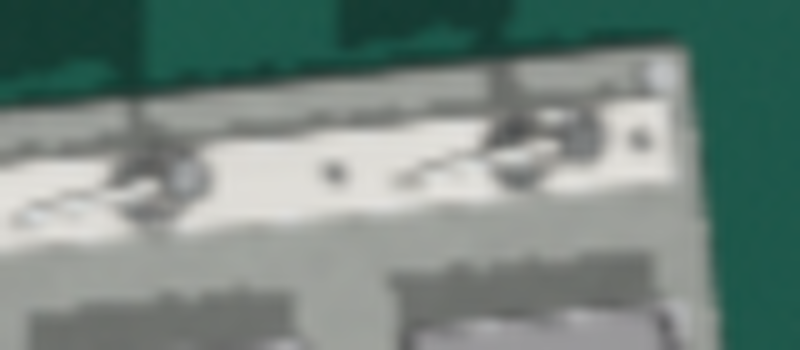

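View pics/t4.png

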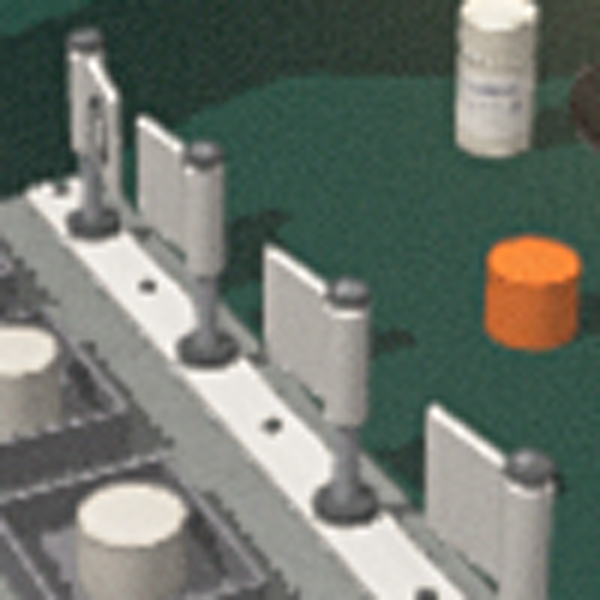

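Reading, left to right as the robot sees it:

| Tag | Bin | Angle now | Target |
|---|---|---|---|
| 1 | empty | ≈ π−0.2 (ring shows) | 0 |
| 2 | disc | ≈ 0.1 | π |
| 3 | disc | ≈ 0.13 | π |
| 4 | empty | ≈ 0.14 | already within 0.35 of the plain stop |

The things that could be taken for a disc, in the top view:
- **Pale discs inside bins:** (332,230) and (367,226). These are the real ones, and the crop confirms it.
- **Orange or brown look-alikes, ignored:** (268,271), (296,269), (360,271) and (328,157).

I'll shut the gripper and leave the corner by the oven along −y first.

Call:
{"name": "jog_arm", "arguments": {
  "steps": [
    [[-0.0122,-0.0274,0,0,0,0,1],[-0.0122,-0.0274,0,0,0,0,1],[-0.0122,-0.0274,0,0,0,0,1],[-0.0122,-0.0274,0,0,0,0,1],[-0.0122,-0.0274,0,0,0,0,1],[-0.0122,-0.0274,0,0,0,0,1],[-0.0122,-0.0274,0,0,0,0,1],[-0.0122,-0.0274,0,0,0,0,1],[-0.0122,-0.0274,0,0,0,0,1],[0,0,0,0,0,0,1],[0,0,0,0,0,0,1]]
  ]
}}

```text
t: 2.37
ee_pos: [253.9, 300.4, 405.0]
orientation: [0.655, 3.072, 0.001]
ft_force: [0.2, 0.3, 1.0]
width: 17.9
```

Call:
{"name": "jog_arm", "arguments": {
  "steps": [
    [[0,0,0,0,0,6.64,1],[0,0,0,0,0,6.64,1],[0,0,0,0,0,6.64,1],[0,0,0,0,0,6.64,1],[0,0,0,0,0,6.64,1],[0,0,0,0,0,6.64,1],[0,0,0,0,0,6.64,1],[0,0,0,0,0,6.64,1],[0,0,0,0,0,6.64,1],[0,0,0,0,0,0,1]]
  ]
}}

```text
t: 3.2
ee_pos: [254.2, 302.5, 404.9]
orientation: [-2.1, -2.337, -0.002]
ft_force: [0.0, -0.5, -0.8]
width: 0.7
```

```bash
cat >> h.py <<'E'
V=[491.5,-56.9,.1068]; HY=[172.5,57.5,-57.5,-172.5]
def state():
    o=ctrl.get_obs(); M=R.from_rotvec(o['orientation']).as_matrix()
    print("tool x,y ang deg",np.degrees(np.arctan2(M[1,0],M[0,0])),np.degrees(np.arctan2(M[1,1],M[0,1])),"z",M[:,2].round(3))
    d=o['ee_pos'][:2]-V[:2]; c,s=np.cos(V[2]),np.sin(V[2]); b=np.array([c*d[0]+s*d[1],-s*d[0]+c*d[1]])
    print("t",o['t'],"board xy",b.round(1),"tip z",o['ee_pos'][2]-182,"F",o['ft_force'].round(1),"w",o['width'])
    for i in range(4): print(" rel hinge",i+1,"(x,y)",(b-[50,HY[i]]).round(1))
E
python3 -c "
from h import *
state()"
```

```text
tool x,y ang deg 96.10746867680383 6.107435217107847 z [ 0.001  0.001 -1.   ]
t 3.2 board xy [-197.7  382.7] tip z 222.90078432635738 F [ 0.  -0.5 -0.8] w 0.6758024572794975
 rel hinge 1 (x,y) [-247.7  210.2]
 rel hinge 2 (x,y) [-247.7  325.2]
 rel hinge 3 (x,y) [-247.7  440.2]
 rel hinge 4 (x,y) [-247.7  555.2]
```

Call:
{"name": "jog_arm", "arguments": {
  "steps": [
    [[-0.024,0.0284,0,0,0,0,1],[-0.024,0.0284,0,0,0,0,1],[-0.024,0.0284,0,0,0,0,1],[-0.024,0.0284,0,0,0,0,1],[-0.024,0.0284,0,0,0,0,1],[-0.024,0.0284,0,0,0,0,1],[-0.024,0.0284,0,0,0,0,1],[-0.024,0.0284,0,0,0,0,1],[-0.024,0.0284,0,0,0,0,1],[-0.024,0.0284,0,0,0,0,1],[0,0,0.03,0,0,0,1],[0,0,0.03,0,0,0,1],[0,0,0,0,0,0,1],[0,0,0,0,0,0,1]]
  ]
}}

```text
t: 4.37
ee_pos: [562.4, 94.3, 343.4]
orientation: [-2.091, -2.341, 0.004]
ft_force: [-0.7, -0.3, -0.3]
width: 0.8
```

```bash
python3 -c "
from h import *
state()
im=ctrl.get_image('side')[60:300,200:440]; cv2.imwrite('pics/s5.png',cv2.resize(im,None,fx=2.5,fy=2.5)[:,:,::-1])"
```

```text
tool x,y ang deg 96.45313419590778 6.453125547601603 z [-0.004 -0.    -1.   ]
t 4.3667 board xy [ 86.6 142.7] tip z 161.38756113675095 F [-0.7 -0.3 -0.3] w 0.8267599874651931
 rel hinge 1 (x,y) [ 36.6 -29.8]
 rel hinge 2 (x,y) [36.6 85.2]
 rel hinge 3 (x,y) [ 36.6 200.2]
 rel hinge 4 (x,y) [ 36.6 315.2]
```

View pics/s5.png

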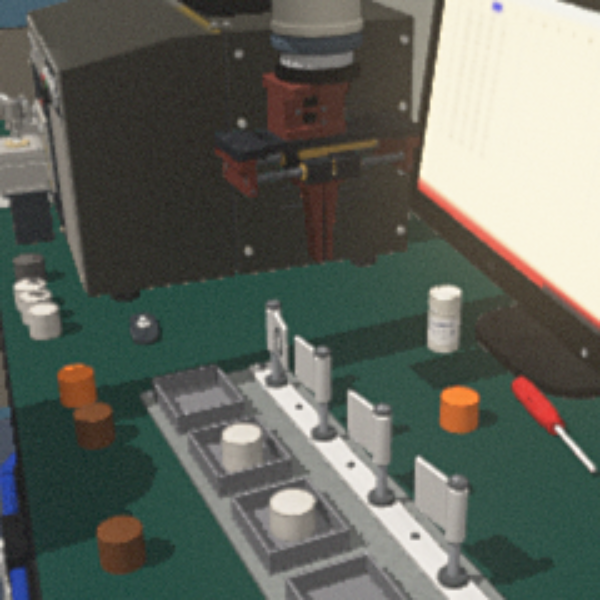

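Call:
{"name": "jog_arm", "arguments": {
  "steps": [
    [[0,0,0.019,0,0,0,1],[0,0,0.019,0,0,0,1],[0,0,0.019,0,0,0,1],[0,0,0.019,0,0,0,1],[0,0,0.019,0,0,0,1],[0,0,0,0,0,0,1]]
  ]
}}

```text
t: 4.92
ee_pos: [562.2, 94.5, 248.8]
orientation: [-2.093, -2.342, 0.002]
ft_force: [-0.4, -0.6, 0.3]
width: 0.5
```

Call:
{"name": "jog_arm", "arguments": {
  "steps": [
    [[0,-0.009,0,0,0,0,1],[0,-0.009,0,0,0,0,1],[-0.002,-0.0106,0,0,0,0,1],[-0.002,-0.01,0,0,0,0,1],[0.002,-0.0094,0,0,0,0,1],[0.0048,-0.0089,0,0,0,0,1],[0.0072,-0.0072,0,0,0,0,1],[0,0,0,0,0,0,1]]
  ]
}}

```text
t: 5.58
ee_pos: [495.8, 97.6, 249.7]
orientation: [-2.095, -2.34, 0.002]
ft_force: [0.2, 0.6, 0.5]
width: 0.5
```

```bash
python3 -c "
from h import *
state()
im=ctrl.get_image('side')[100:300,240:440]; cv2.imwrite('pics/s6.png',cv2.resize(im,None,fx=3,fy=3)[:,:,::-1])"
```

```text
tool x,y ang deg 96.33435768616239 6.334365956749264 z [-0.002 -0.    -1.   ]
t 5.5833 board xy [ 20.8 153.1] tip z 67.70954779246475 F [0.2 0.6 0.5] w 0.49819146496099337
 rel hinge 1 (x,y) [-29.2 -19.4]
 rel hinge 2 (x,y) [-29.2  95.6]
 rel hinge 3 (x,y) [-29.2 210.6]
 rel hinge 4 (x,y) [-29.2 325.6]
```

View pics/s6.png

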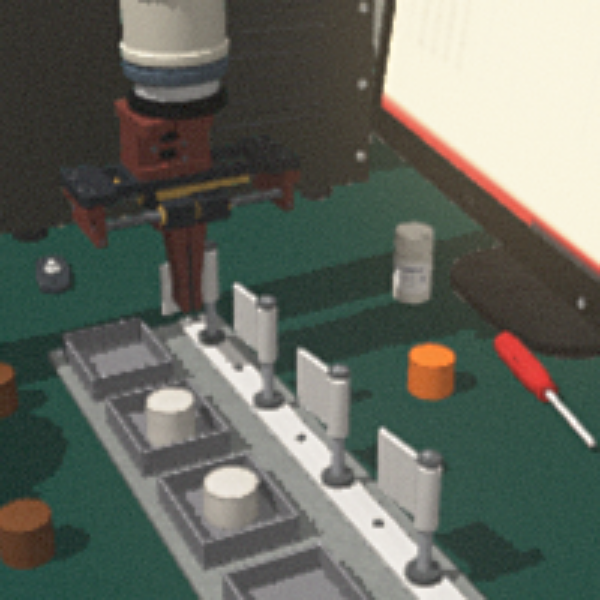

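The tag is following the fingers. Now the rest of the arc, then retreat and lift.

Call:
{"name": "jog_arm", "arguments": {
  "steps": [
    [[0.0085,-0.0033,0,0,0,0,1],[0.011,-0.0018,0,0,0,0,1],[0.01,0.0015,0,0,0,0,1],[0.0092,0.0045,0,0,0,0,1],[0.0068,0.0061,0,0,0,0,1],[0.0038,0.0049,0,0,0,0,1],[0,0,0,0,0,0,1],[0,0,0,0,0,0,1]]
  ]
}}

```text
t: 6.3
ee_pos: [504.6, 147.6, 249.6]
orientation: [2.095, 2.341, 0.001]
ft_force: [-0.9, -0.2, 0.3]
width: 0.1
```

```bash
python3 -c "
from h import *
state()
im=ctrl.get_image('side')[100:300,240:440]; cv2.imwrite('pics/s7.png',cv2.resize(im,None,fx=3,fy=3)[:,:,::-1])"
```

```text
tool x,y ang deg 96.33538689785478 6.33538456736038 z [ 0.  0. -1.]
t 6.3 board xy [ 34.8 201.9] tip z 67.59146434657617 F [-0.9 -0.2  0.3] w 0.06052840488534364
 rel hinge 1 (x,y) [-15.2  29.4]
 rel hinge 2 (x,y) [-15.2 144.4]
 rel hinge 3 (x,y) [-15.2 259.4]
 rel hinge 4 (x,y) [-15.2 374.4]
```

View pics/s7.png

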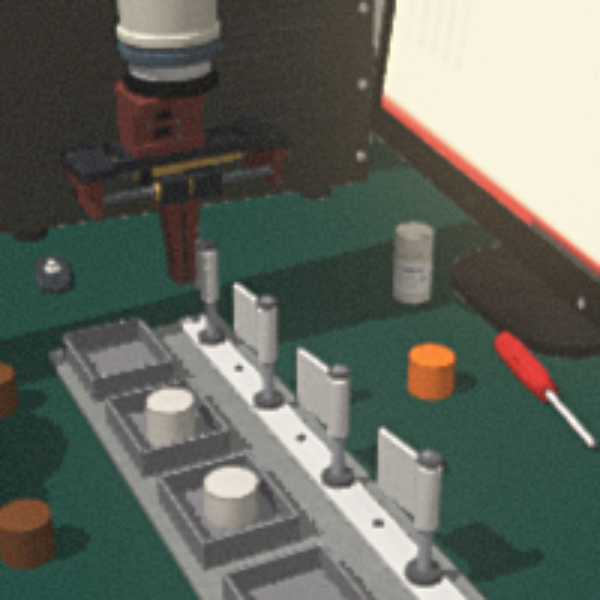

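Call:
{"name": "jog_arm", "arguments": {
  "steps": [
    [[0,0.002,0,0,0,0,1],[0,0.002,0,0,0,0,1],[0,0,0,0,0,0,1]]
  ]
}}

```text
t: 6.6
ee_pos: [507.4, 147.2, 249.5]
orientation: [-2.096, -2.338, 0.003]
ft_force: [-5.4, -0.1, 2.4]
width: 0.4
```

```bash
python3 -c "
from h import *
state()"
```

```text
tool x,y ang deg 96.2618509073007 6.26183958678833 z [-0.003 -0.    -1.   ]
t 6.6 board xy [ 37.6 201.3] tip z 67.4601515326058 F [-5.4 -0.1  2.4] w 0.36953023035485666
 rel hinge 1 (x,y) [-12.4  28.8]
 rel hinge 2 (x,y) [-12.4 143.8]
 rel hinge 3 (x,y) [-12.4 258.8]
 rel hinge 4 (x,y) [-12.4 373.8]
```

Call:
{"name": "jog_arm", "arguments": {
  "steps": [
    [[0,-0.015,0,0,0,0,1],[0,0,-0.03,0,0,0,1],[0,0,-0.03,0,0,0,1],[0,0,-0.03,0,0,0,1],[-0.0285,0.0155,0,0,0,0,1],[-0.0285,0.0155,0,0,0,0,1],[-0.0285,0.0155,0,0,0,0,1],[-0.0285,0.0155,0,0,0,0,1],[0,0,0,0,0,0,1],[0,0,0,0,0,0,1]]
  ]
}}

```text
t: 7.43
ee_pos: [567.9, 37.9, 339.6]
orientation: [2.099, 2.337, 0.001]
ft_force: [-1.2, -1.1, 0.0]
width: 0.2
```

```bash
python3 -c "
from h import *
state()
im=ctrl.get_image('side')[100:300,240:440]; cv2.imwrite('pics/s8.png',cv2.resize(im,None,fx=3,fy=3)[:,:,::-1])"
```

```text
tool x,y ang deg 96.11948859603378 6.11948848804823 z [ 0.  0. -1.]
t 7.4333 board xy [86.1 86.1] tip z 157.6487460255094 F [-1.2 -1.1  0. ] w 0.2084838272301368
 rel hinge 1 (x,y) [ 36.1 -86.4]
 rel hinge 2 (x,y) [36.1 28.6]
 rel hinge 3 (x,y) [ 36.1 143.6]
 rel hinge 4 (x,y) [ 36.1 258.6]
```

View pics/s8.png

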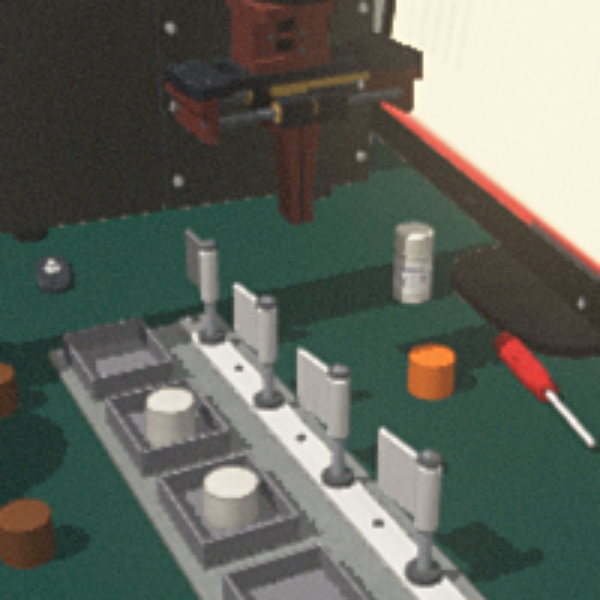

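Tag 1 now points left with its plain face forward. Tag 2 gets the mirrored path.

Call:
{"name": "jog_arm", "arguments": {
  "steps": [
    [[0,0,0.03,0,0,0,1],[0,0,0.03,0,0,0,1],[0,0,0.03,0,0,0,1],[0,0,0,0,0,0,1],[0,-0.009,0,0,0,0,1],[0,-0.009,0,0,0,0,1],[0.003,-0.0106,0,0,0,0,1],[0.002,-0.01,0,0,0,0,1],[-0.002,-0.0094,0,0,0,0,1],[-0.0048,-0.0089,0,0,0,0,1],[-0.0072,-0.0072,0,0,0,0,1],[-0.0085,-0.0037,0,0,0,0,1],[-0.011,-0.0018,0,0,0,0,1],[-0.01,0.0015,0,0,0,0,1],[-0.0092,0.0045,0,0,0,0,1],[-0.0068,0.0061,0,0,0,0,1],[-0.0038,0.0049,0,0,0,0,1],[0,0,0,0,0,0,1]]
  ]
}}

```text
t: 8.98
ee_pos: [523.1, -25.3, 249.7]
orientation: [2.096, 2.338, 0.001]
ft_force: [-0.3, -0.0, 0.2]
width: 0.5
```

```bash
python3 -c "
from h import *
state()
im=ctrl.get_image('side')[100:300,240:440]; cv2.imwrite('pics/s9.png',cv2.resize(im,None,fx=3,fy=3)[:,:,::-1])"
```

```text
tool x,y ang deg 96.23291484741833 6.232956985444888 z [ 0.002 -0.    -1.   ]
t 8.9833 board xy [34.8 28. ] tip z 67.72309175252525 F [-0.3 -0.   0.2] w 0.5406770771520037
 rel hinge 1 (x,y) [ -15.2 -144.5]
 rel hinge 2 (x,y) [-15.2 -29.5]
 rel hinge 3 (x,y) [-15.2  85.5]
 rel hinge 4 (x,y) [-15.2 200.5]
```

View pics/s9.png

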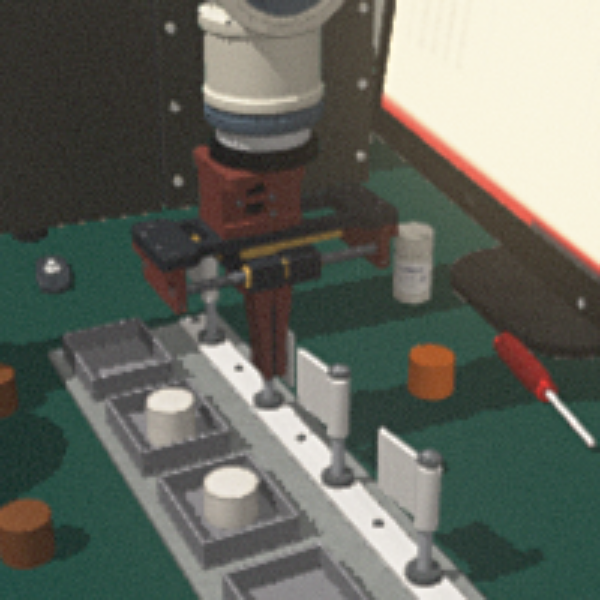

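Tag 2 has come round. I'll press it gently to the stop, then lift and go behind tag 3.

Call:
{"name": "jog_arm", "arguments": {
  "steps": [
    [[0,0.002,0,0,0,0,1],[0,0.002,0,0,0,0,1],[0,0,0,0,0,0,1]]
  ]
}}

```text
t: 9.28
ee_pos: [525.5, -23.5, 249.6]
orientation: [-2.095, -2.341, 0.0]
ft_force: [0.7, -0.3, -0.5]
width: 0.2
```

```bash
python3 -c "
from h import *
state()"
```

```text
tool x,y ang deg 96.33754782473561 6.337548154074593 z [-0. -0. -1.]
t 9.2833 board xy [37.4 29.6] tip z 67.58676528284025 F [ 0.7 -0.3 -0.5] w 0.17450843097884292
 rel hinge 1 (x,y) [ -12.6 -142.9]
 rel hinge 2 (x,y) [-12.6 -27.9]
 rel hinge 3 (x,y) [-12.6  87.1]
 rel hinge 4 (x,y) [-12.6 202.1]
```

Call:
{"name": "jog_arm", "arguments": {
  "steps": [
    [[0,0.0015,0,0,0,0,1],[0,0.0015,0,0,0,0,1],[0,0,0,0,0,0,1]]
  ]
}}

```text
t: 9.53
ee_pos: [526.8, -23.4, 249.4]
orientation: [-2.093, -2.338, 0.006]
ft_force: [-6.9, -2.0, 7.4]
width: 0.5
```

```bash
python3 -c "
from h import *
state()"
```

```text
tool x,y ang deg 96.34031228660088 6.34043252758803 z [-0.005 -0.    -1.   ]
t 9.5333 board xy [38.7 29.5] tip z 67.43548860321735 F [-6.9 -2.   7.4] w 0.4982472447554049
 rel hinge 1 (x,y) [ -11.3 -143. ]
 rel hinge 2 (x,y) [-11.3 -28. ]
 rel hinge 3 (x,y) [-11.3  87. ]
 rel hinge 4 (x,y) [-11.3 202. ]
```

Call:
{"name": "jog_arm", "arguments": {
  "steps": [
    [[0,-0.015,0,0,0,0,1],[0,0,-0.03,0,0,0,1],[0,0,-0.03,0,0,0,1],[0,0,-0.03,0,0,0,1],[-0.0193,0.02,0,0,0,0,1],[-0.0193,0.02,0,0,0,0,1],[-0.0193,0.02,0,0,0,0,1],[0,0,0,0,0,0,1],[0,0,0,0,0,0,1]]
  ]
}}

```text
t: 10.28
ee_pos: [580.0, -76.5, 339.6]
orientation: [2.097, 2.339, 0.0]
ft_force: [0.2, -0.2, -0.5]
width: 0.4
```

```bash
python3 -c "
from h import *
state()
im=ctrl.get_image('side')[100:300,240:440]; cv2.imwrite('pics/s10.png',cv2.resize(im,None,fx=3,fy=3)[:,:,::-1])"
```

```text
tool x,y ang deg 96.24404929520091 6.244049506872854 z [ 0.  0. -1.]
t 10.2833 board xy [ 85.9 -29. ] tip z 157.5703191511077 F [ 0.2 -0.2 -0.5] w 0.38756124984707374
 rel hinge 1 (x,y) [  35.9 -201.5]
 rel hinge 2 (x,y) [ 35.9 -86.5]
 rel hinge 3 (x,y) [35.9 28.5]
 rel hinge 4 (x,y) [ 35.9 143.5]
```

View pics/s10.png

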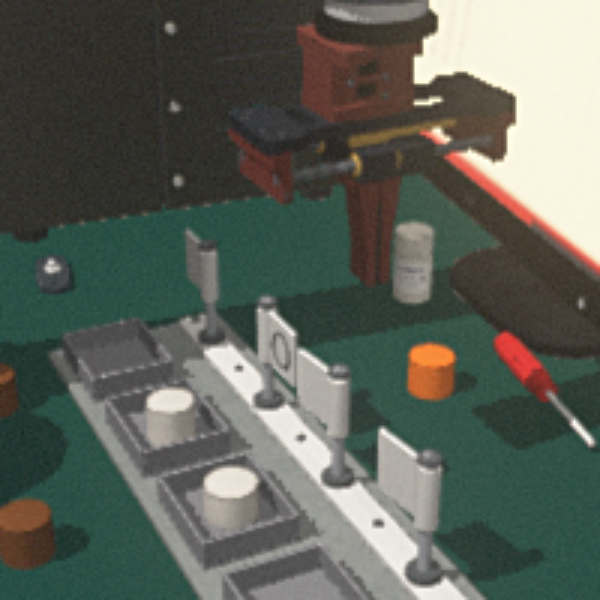

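Tag 2 shows its ring at (280,352) in the crop. Tag 3 takes the same path.

Call:
{"name": "jog_arm", "arguments": {
  "steps": [
    [[0,0,0.03,0,0,0,1],[0,0,0.03,0,0,0,1],[0,0,0.03,0,0,0,1],[0,0,0,0,0,0,1],[0,-0.009,0,0,0,0,1],[0,-0.009,0,0,0,0,1],[0.003,-0.0106,0,0,0,0,1],[0.002,-0.01,0,0,0,0,1],[-0.002,-0.0094,0,0,0,0,1],[-0.0048,-0.0089,0,0,0,0,1],[-0.0072,-0.0072,0,0,0,0,1],[-0.0085,-0.0037,0,0,0,0,1],[-0.011,-0.0018,0,0,0,0,1],[-0.01,0.0015,0,0,0,0,1],[-0.0092,0.0045,0,0,0,0,1],[-0.0068,0.0061,0,0,0,0,1],[-0.0038,0.0049,0,0,0,0,1],[0,0.0025,0,0,0,0,1],[0,0.002,0,0,0,0,1],[0,0,0,0,0,0,1]]
  ]
}}

```text
t: 12.0
ee_pos: [538.3, -139.2, 249.5]
orientation: [-2.095, -2.34, 0.001]
ft_force: [-0.4, 0.4, -0.1]
width: 0.3
```

```bash
python3 -c "
from h import *
state()"
```

```text
tool x,y ang deg 96.33007966678947 6.330078012252533 z [-0.001 -0.    -1.   ]
t 12.0 board xy [ 37.8 -86.8] tip z 67.48093414986255 F [-0.4  0.4 -0.1] w 0.3166681269366166
 rel hinge 1 (x,y) [ -12.2 -259.3]
 rel hinge 2 (x,y) [ -12.2 -144.3]
 rel hinge 3 (x,y) [-12.2 -29.3]
 rel hinge 4 (x,y) [-12.2  85.7]
```

Call:
{"name": "jog_arm", "arguments": {
  "steps": [
    [[0,0.0015,0,0,0,0,1],[0,0.0015,0,0,0,0,1],[0,0,0,0,0,0,1]]
  ]
}}

```text
t: 12.25
ee_pos: [539.5, -138.9, 249.4]
orientation: [-2.092, -2.339, 0.005]
ft_force: [-8.4, -4.7, 5.0]
width: 0.5
```

```bash
python3 -c "
from h import *
state()"
```

```text
tool x,y ang deg 96.36189890751315 6.362050723991023 z [-0.005 -0.    -1.   ]
t 12.25 board xy [ 39.  -86.7] tip z 67.38192352095061 F [-8.4 -4.7  5. ] w 0.506887139606783
 rel hinge 1 (x,y) [ -11.  -259.2]
 rel hinge 2 (x,y) [ -11.  -144.2]
 rel hinge 3 (x,y) [-11.  -29.2]
 rel hinge 4 (x,y) [-11.   85.8]
```

Tag 3 is at its stop. I'll lift and give tag 4 a small nudge onto its plain stop from the robot's side.

Call:
{"name": "jog_arm", "arguments": {
  "steps": [
    [[0,-0.015,0,0,0,0,1],[0,-0.015,-0.01,0,0,0,1],[0,0,-0.03,0,0,0,1],[0,0,-0.03,0,0,0,1],[0,0,-0.02,0,0,0,1],[-0.029,0,0,0,0,0,1],[-0.029,0,0,0,0,0,1],[0,0,0,0,0,0,1],[0,0,0.03,0,0,0,1],[0,0,0.03,0,0,0,1],[0,0,0.03,0,0,0,1],[0,0,0,0,0,0,1],[0,0.008,0,0,0,0,1],[0,0.008,0,0,0,0,1],[0,0.005,0,0,0,0,1],[0,0.003,0,0,0,0,1],[0,0,0,0,0,0,1]]
  ]
}}

```text
t: 13.67
ee_pos: [542.8, -197.3, 251.2]
orientation: [2.093, 2.339, 0.002]
ft_force: [0.0, 0.2, 0.7]
width: 0.2
```

```bash
python3 -c "
from h import *
state()"
```

```text
tool x,y ang deg 96.34126327160001 6.341511784678969 z [ 0.003 -0.001 -1.   ]
t 13.6667 board xy [  36.1 -145.1] tip z 69.23937668474883 F [0.  0.2 0.7] w 0.2380194835707383
 rel hinge 1 (x,y) [ -13.9 -317.6]
 rel hinge 2 (x,y) [ -13.9 -202.6]
 rel hinge 3 (x,y) [-13.9 -87.6]
 rel hinge 4 (x,y) [-13.9  27.4]
```

Two or three more millimetres, then retreat and lift clear. Both cameras need a free view.

Call:
{"name": "jog_arm", "arguments": {
  "steps": [
    [[0,0.002,0,0,0,0,1],[0,0,0,0,0,0,1]]
  ]
}}

```text
t: 13.83
ee_pos: [543.7, -197.1, 250.3]
orientation: [2.095, 2.34, 0.001]
ft_force: [0.5, -0.8, 0.5]
width: 0.5
```

Call:
{"name": "jog_arm", "arguments": {
  "steps": [
    [[0,-0.015,0,0,0,0,1],[0,-0.02,-0.01,0,0,0,1],[0,0,-0.03,0,0,0,1],[0,0,-0.04,0,0,0,1],[0,0,-0.04,0,0,0,1],[0,-0.03,-0.03,0,0,0,1],[0,-0.03,0,0,0,0,1],[0,-0.03,0,0,0,0,1],[0,-0.03,0,0,0,0,1],[0,-0.03,0,0,0,0,1],[0,0,0,0,0,0,1],[0,0,0,0,0,0,1]]
  ]
}}

```text
t: 14.83
ee_pos: [358.9, -217.4, 399.5]
orientation: [2.098, 2.337, 0.0]
ft_force: [1.1, -0.2, -0.3]
width: 0.7
```

```bash
python3 -c "
from h import *
state()
im=ctrl.get_image('side')[140:340,220:520]; cv2.imwrite('pics/s11.png',cv2.resize(im,None,fx=2.6,fy=2.6)[:,:,::-1])
im=ctrl.get_image('top')[110:300,200:450]; cv2.imwrite('pics/t11.png',cv2.resize(im,None,fx=3,fy=3)[:,:,::-1])"
```

```text
tool x,y ang deg 96.18281282841595 6.182826268314953 z [ 0.001 -0.    -1.   ]
t 14.8333 board xy [-149.  -145.5] tip z 217.53439644427067 F [ 1.1 -0.2 -0.3] w 0.662348673393874
 rel hinge 1 (x,y) [-199. -318.]
 rel hinge 2 (x,y) [-199. -203.]
 rel hinge 3 (x,y) [-199.  -88.]
 rel hinge 4 (x,y) [-199.   27.]
```

View pics/s11.png

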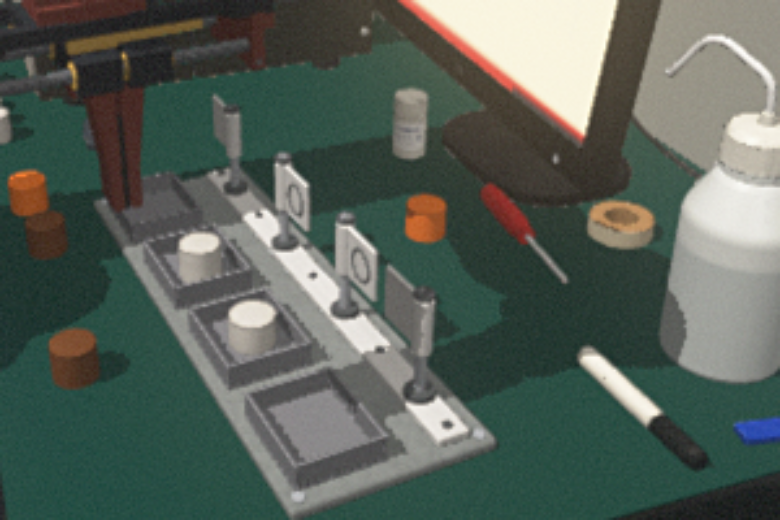

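View pics/t11.png

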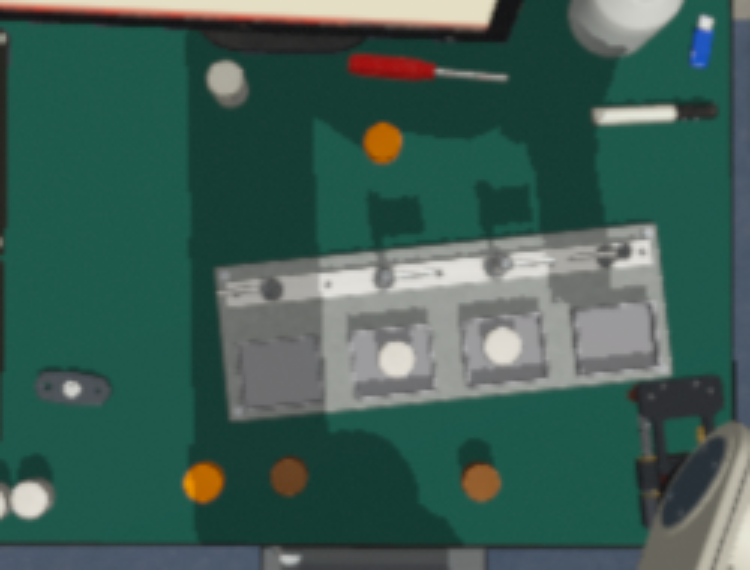

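The side view shows rings on the middle tags, at (295,200) and (360,265), and plain faces on the end tags. Tag 4's free edge is now about where a 0 rad tag should sit. Both discs and all the bystanders look unmoved in both views, and the arm is clear. Handing in.

```bash
python3 -c "
from h import *
print(ctrl.close_job())"
```

```text
the job is handed in; nothing more can be done
None
```

All four tags are set to match their bins, and the job was handed in about 15 s into the 72 s allowed; the hand-in reports no verdict. The discs are in the two middle bins and the end bins are empty.

- **Left tag:** it showed its ring over an empty bin. I swung it round to plain and pressed it onto the stop with about 5 N.
- **Two middle tags:** both showed plain over a disc. I swung them round to ringed and pressed each onto its stop, with roughly 10 N of wrist force.
- **Right tag:** it was already on the plain side at about 0.14 rad. I nudged it closer to the stop.

**Last checks:** the final pictures from both cameras show rings on the middle tags and plain faces on the end tags. By eye, the discs and bystanders are where they started. The gripper was clear of everything.

**Not fully confirmed:** I felt no stop force on the right tag. I judge it at about 0.03 rad from the position of its free edge in the side picture, well inside the 0.35 rad limit.

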